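# Sort the kiln props, then hold the chest's sprung lid just below balance

### The job

Stand the two loose kiln props upright in the red tray, each in the row that already holds a prop of its own length, leaving the props there, the jars, the bowl and the beaker where they are. Then lift the blue chest's lid by its bar past its balance point into the yellow sector of its quadrant, without letting it fly up to its stop, and bring it back into the green sector just below the balance point. Finish while still holding the lid still there, so that a colleague can load the chest.

Things in the scene. Friction and masses are not known exactly. Their poses are not given: they have to be found in the camera images.
- prop_long: loose cream-white kiln prop, a plain cylinder 30 mm in diameter and 90 mm long, about 125 g, standing upright on the table; origin at the centre of its underside, z along it (up)
- prop_short: loose prop that looks the same but is 60 mm long, about 83 g, standing upright on the table; origin at the centre of its underside
- tray: red open tray, fixed, 190 (x) x 139 (y) x 18 (high) mm, floor and walls 5 mm thick; a divider along x makes two rows 62 mm wide, centre lines at y = +33.5 and -33.5 mm. Origin: centre of its underside. One prop stands in each row at x = +45 mm, the end away from the robot; the near end (x = -45 mm) is free. Which row is for long props changes from start to start
- sample_long: the 90 mm prop (30 mm diameter, loose) that already stands in the tray and marks the row for long props; origin at the centre of its underside
- sample_short: the 60 mm prop (30 mm diameter, loose) that already stands in the tray and marks the row for short props; origin at the centre of its underside
- chest: blue kiln-furniture chest, fixed, 200 (x) x 300 (y) x 120 (high) mm; origin at the centre of its underside, x pointing to the hinge side, away from the robot, y along the hinge. A quadrant on each end face is swept by the black pointer on the lid's edge: white, green (0.45 to 0.68 rad), red mark (balance, 0.75), yellow (0.85 to 1.25)
- lid (a joint): lid angle, rad: 0 shut (level), grows as the front edge rises, stop at 1.5. Panel 205 x 300 x 16 mm, 2 kg, mostly carried by springs: about 2 N at the bar lifts it when shut, none at the balance point, 0.75. Below that it falls shut, above it springs open, unless held. Past balance: yellow sector, 0.85 or more, never above 1.3. Just below: green sector, 0.45 to 0.68
- lid_bar (a point): middle of the lid's round steel grip bar, 12 mm thick, 120 mm long, parallel to the chest's y; stems at 50 mm either side of the middle join it to the lid. It lies 255 mm from the hinge axis, 50 mm in front of the lid's edge, 128 mm high when shut. Pinched across from above, it turns between the pads, so the gripper can stay upright
- lid_hinge (a point): middle of the lid's hinge axis, which is parallel to the chest's y axis, at 128 mm height; the bar's centre line lies in the level plane through it when the lid is shut
- jar_green: small green jar, 42 mm diameter, 55 mm high, loose bystander standing between the props; origin at the centre of its underside
- jar_blue: blue glaze jar, 56 mm diameter, 75 mm high, loose bystander at the back; origin under its centre
- bowl: translucent green bowl, 110 mm diameter, 55 mm high, loose bystander at the back; origin under its centre
- brush_pot: terracotta beaker, 70 mm diameter, 90 mm high, loose bystander at the back; origin under its centre
Mind the look-alikes: they are no part of the job. What is shaped like the prop_short but black or brown is not meant.

How it is judged:
By the outcome, as a careful person would: the job done as asked, in the order asked, and still so for the second after the job is handed in, while the arm keeps its last pose, push and grip.
It also fails if it takes over 70 s, if anything falls off the work surface, if the arm or the gripper's body presses on something with over 40 N, if the wrist force passes 120 N, or if a joint passes its speed limit or range.

### The arm

A 6-joint arm with a two-finger parallel gripper is mounted at the origin on the work surface. World frame = base frame: x ahead of the robot, y to its left, z up, the work surface at z = 0. Lengths are in m, angles in rad, forces in N, time in s.
With the tool pointing down it reaches from about 0.425 to 0.95 m from the base axis. Payload 3.5 kg.
Tool frame: the origin (TCP) lies midway between the tips of the shut fingers; the grasp point (between the pads) lies 19 mm behind it (grip_depth is the distance from the TCP to the grasp point, in m); z points along the fingers, y is the direction in which the jaws open and shut (so a half turn about z gives the same grasp; the last joint's range is limited). The gripper opens to 85 mm and grips with 20 to 120 N. Pads are 22 mm wide; open, the fingers measure 114 mm over their backs; the gripper's body (76 mm by 85 mm) begins 54 mm behind the grasp point. The pads swing forward as they close: fully open they stand 13 mm farther back than shut.
Start: joints at [-1.338, 0.286, 1.577, -0, 1.279, -0.15], TCP at [0.252, -0.626, 0.209] pointing down, gripper open.
Joint ranges: [-2.77, 2.77], [-0.9, 2.22], [0.21, 2.48], [-1.53, 4.67], [0.24, 2.81], [-2.84, 2.84]. Speed limits (rad/s): [2.79, 2.79, 3.14, 3.14, 3.14, 3.14].

### API

Orientations are given as a unit quaternion [x, y, z, w].
In Python, from workcell import read_state, camera, camera_info, close_job, grip_depth gives the robot as it stands.
- The arm moves only by the tool move_arm, never from a script. Its argument "series" is a list of rows, each a list of 3 entries, a list of its own where there are three numbers: the shift along the tool's x, y, z in mm, then the turn about the tool's z in rad, then the finger opening in mm, from 0 to 85.4. A call has 1 to 5 rows; each row is the pose to reach, as a shift and turn from the pose commanded when the call began, along the tool's axes at that moment; what a row does not reach only later rows make up. A row lasts 1/12 s, in which the tool goes at most 41.7 mm and 7.16 degrees, less where a joint would pass 70% of its speed; a pose out of reach is approached as far as the arm can. A call with a gripper value outside its range is refused whole. The fingers move at their own pace and stop on an object; the grip force is fixed at half the most. Time passes only in rows, so rows that repeat a pose let the fingers close. It gives the time, the measured TCP pose, the force and the opening at its end, in the units of the state.
- read_state(): the state, without advancing time (a new reading comes with each control period).
- camera(name): name is "side" or "top" or "wrist"; returns (picture, depth): 384x512x3 uint8, red, green, blue; 384x512 float32, m along the optical axis (not along the pixel's ray), 0 where there is no reading.
- camera_info(name): a dict with "intrinsics" (3x3 intrinsics, pixels), "dist_coeffs" ([k1, k2, p1, p2, k3] as OpenCV has them; the pictures are not rectified), "view" (4x4, takes a point from world to camera coordinates). Camera axes: x right, y up, looking along -z (the intrinsics and any distortion apply to the point x, -y, -z); pixel columns grow to the right and rows downward; lengths in m; the calibration is good to about 2 mm. A picture is of the moment at which its call begins: read the wrist's pose just before it. camera_info takes no time and is no camera call; for the wrist camera it gives the pose at the moment of the call.
- close_job(): hands the job in, once; it reports no verdict.
The state is a dict: "time": time; "joint_pos": joint angles; "qvel": joint speeds; "tau": joint torques, N m; "eef_pos": TCP position; "eef_rot": TCP orientation; "force": force on the tool from outside, world axes, zero at the start; "wrist_torque": the same for the moment, N m; "gripper_width": opening from 0.0 (shut) to 1.0 (fully open).
Only numpy, scipy, OpenCV 4.12 (cv2) and the standard library are available. Lean on these libraries where they do the work, as an engineer would, in place of code of your own. Each camera call takes 0.05 s, during which the arm holds its last target. There are 200 camera calls.

## Working session

There is one attempt and no reset: what is moved stays moved. The work goes in short steps, Python scripts to look and compute and a tool call to move; the robot and the scene stay as the last step left them, time stands still between calls to the robot, and variables do not carry over. Pictures are saved under pics/ and viewed, about 8 in all and at most 12, crops included, and the job is handed in when it is done.

Besides the shell and the picture viewer there is one more tool, called by a JSON object that holds its "api" and its "payload". move_arm: Moves the arm, as the interface text tells. Its arguments: {"type":"object","properties":{"series":{"type":"array","items":{"type":"array"}}},"required":["series"]}

```bash
ls; mkdir -p pics; cat > h.py <<'E'
import numpy as np, cv2
from workcell import *
def snap(n,f=None):
    i=camera_info(n); p,d=camera(n)
    if f: cv2.imwrite('pics/'+f,p[:,:,::-1])
    return p,d,i
def cloud(d,i):
    K=np.array(i['intrinsics']);D=np.array(i['dist_coeffs']);V=np.array(i['view'])
    h,w=d.shape;u,v=np.meshgrid(np.arange(w),np.arange(h))
    q=cv2.undistortPoints(np.stack([u,v],-1).reshape(-1,1,2).astype(np.float64),K,D).reshape(h,w,2)
    P=np.stack([q[...,0]*d,-q[...,1]*d,-d],-1)
    P=(P-V[:3,3])@V[:3,:3]
    P[d==0]=np.nan
    return P
def proj(X,i):
    V=np.array(i['view']);c=V[:3,:3]@np.array(X)+V[:3,3]
    return cv2.projectPoints(np.array([[c[0],-c[1],-c[2]]]),np.zeros(3),np.zeros(3),np.array(i['intrinsics']),np.array(i['dist_coeffs']))[0].ravel()
E
python3 - <<'E'
from h import *
s=read_state();print({k:np.round(v,3) for k,v in s.items()},grip_depth)
a=snap('top','top.png');b=snap('side','side.png')
np.savez('v0.npz',tp=a[0],td=a[1],sp=b[0],sd=b[1])
for x in (a,b):
  V=np.array(x[2]['view']);print(np.round(-V[:3,:3].T@V[:3,3],3),np.round(V[:3,:3],2).tolist(),np.round(x[2]['intrinsics'],0).tolist(),x[2]['dist_coeffs'],(x[1]==0).mean())
E
```

```text
pics
{'time': np.float64(0.0), 'joint_pos': array([-1.338,  0.287,  1.578,  0.   ,  1.279, -0.15 ]), 'qvel': array([ 0.001,  0.001,  0.001, -0.002, -0.   ,  0.   ]), 'tau': array([ 1.0000e-03, -4.0598e+01, -2.9263e+01, -0.0000e+00,  6.0000e-03,
        0.0000e+00]), 'eef_pos': array([ 0.252, -0.625,  0.208]), 'eef_rot': array([ 0.982,  0.19 , -0.   , -0.001]), 'force': array([-1.354, -0.476,  0.192]), 'wrist_torque': array([-0.002,  0.036, -0.007]), 'gripper_width': np.float64(1.0)} 0.0187
[0.473 0.035 0.916] [[0.03, -1.0, 0.01], [0.98, 0.03, 0.18], [-0.18, 0.01, 0.98]] [[346.0, 0.0, 260.0], [0.0, 346.0, 191.0], [0.0, 0.0, 1.0]] [-0.00631936  0.          0.          0.          0.        ] 0.0040435791015625
[0.233 0.526 0.673] [[-0.79, -0.61, -0.0], [0.42, -0.54, 0.73], [-0.45, 0.57, 0.69]] [[352.0, 0.0, 255.0], [0.0, 352.0, 189.0], [0.0, 0.0, 1.0]] [0.00424603 0.         0.         0.         0.        ] 0.0038401285807291665
```

View pics/top.png

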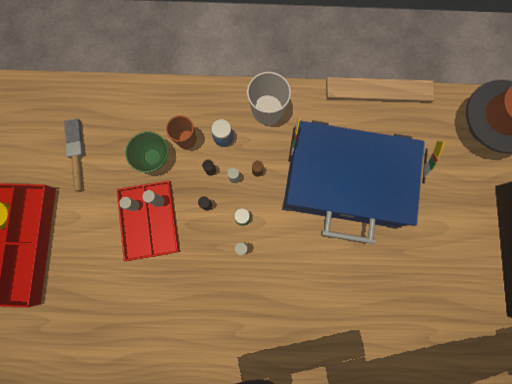

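View pics/side.png

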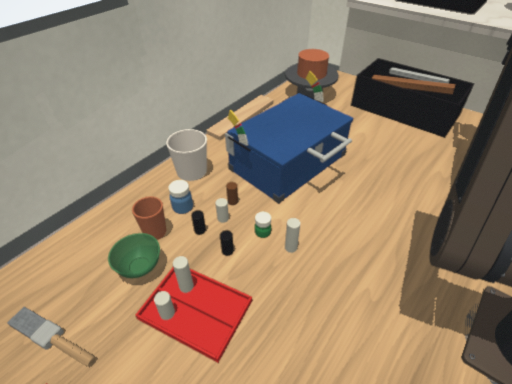

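The top view shows the red tray at (148,220) with samples at (126,203) and (149,196). The chest is at (355,173) with its bar at (348,237).

Prop candidates:
- (241,249): cream and tall, so prop_long.
- (234,174): cream and short, so prop_short.
- (209,167) and (205,203) are black and (258,168) is brown: decoys.
- (242,216): the green jar with a white lid.

Next I measure these in both views and make a crop to confirm.

```bash
python3 - <<'E'
from h import *
z=np.load('v0.npz');C={}
for n,k in (('top','t'),('side','s')):
    C[n]=cloud(z[k+'d'],camera_info(n))
# approx from top
pix={'long':(241,249),'short':(234,174),'s1':(126,203),'s2':(149,196),'jarg':(242,216),'blk1':(209,167),'blk2':(205,203),'brn':(258,168),'jarb':(222,130)}
for n,(u,v) in pix.items():
    c=C['top'][v,u]
    out=[n,np.round(c,3)]
    for k in C:
        P=C[k].reshape(-1,3);P=P[np.isfinite(P).all(1)]
        m=(np.hypot(*(P[:,:2]-c[:2]).T)<.032)&(P[:,2]>.025)
        Q=P[m]
        if len(Q)<5: continue
        zt=np.percentile(Q[:,2],95);T=Q[abs(Q[:,2]-zt)<.006]
        out+=[k,len(T),np.round([*((T.min(0)+T.max(0))/2)[:2],zt],4),np.round((T.max(0)-T.min(0))[:2],3)]
    print(*out)
# tray: red pixels
for k,kk in (('top','t'),('side','s')):
    p=z[kk+'p'].astype(int);P=C[k]
    m=(p[...,0]>130)&(p[...,1]<60)&(p[...,2]<60)&np.isfinite(P[...,2])
    m&=(abs(P[...,0]-.42)<.2)&(P[...,1]<.55)&(P[...,1]>.15)&(P[...,2]<.03)&(P[...,2]>-.01)
    r=cv2.minAreaRect(P[m][:,:2].astype(np.float32));print(k,'tray',r,np.percentile(P[m][:,2],[5,50,95]))
    m=(p[...,2]>80)&(p[...,0]<60)&(P[...,2]>.11)&(P[...,2]<.16)&(P[...,1]<.0)
    r=cv2.minAreaRect(P[m][:,:2].astype(np.float32));print(k,'lid',r,np.percentile(P[m][:,2],[5,50,95]))
a=cv2.resize(z['tp'][110:270,100:280],None,fx=3,fy=3,interpolation=2);cv2.imwrite('pics/crop1.png',a[:,:,::-1])
P=C['top']
for u,v in [(330,236),(340,237),(349,238),(360,239),(370,240)]:
    w=P[v-5:v+6,u];print(u,np.round(w[np.nanargmax(w[:,2])],3))
E
```

```text
long [0.48  0.071 0.087] top 124 [0.4826 0.0723 0.0921] [0.028 0.026] side 120 [0.482  0.0721 0.0916] [0.029 0.03 ]
short [0.667 0.097 0.061] top 107 [0.6711 0.1009 0.0619] [0.029 0.028] side 90 [0.6699 0.1005 0.0621] [0.03  0.031]
s1 [0.585 0.36  0.065] top 114 [0.5865 0.3635 0.0672] [0.027 0.03 ] side 187 [0.5862 0.3628 0.0669] [0.029 0.029]
s2 [0.599 0.295 0.097] top 120 [0.6006 0.297  0.0971] [0.027 0.028] side 164 [0.5994 0.2976 0.0968] [0.029 0.03 ]
jarg [0.562 0.073 0.055] top 180 [0.5644 0.0743 0.0571] [0.035 0.037] side 168 [0.5627 0.0753 0.0568] [0.037 0.036]
blk1 [0.684 0.161 0.059] top 105 [0.6898 0.1649 0.062 ] [0.029 0.028] side 103 [0.6896 0.1652 0.0617] [0.029 0.028]
blk2 [0.591 0.166 0.059] top 110 [0.5948 0.1701 0.0622] [0.028 0.028] side 122 [0.5948 0.1702 0.062 ] [0.029 0.029]
brn [0.685 0.037 0.058] top 104 [0.6911 0.0392 0.0619] [0.029 0.026] side 80 [0.6902 0.0392 0.0623] [0.029 0.03 ]
jarb [0.778 0.131 0.074] top 286 [0.7827 0.1337 0.0775] [0.051 0.047] side 228 [0.7824 0.1343 0.077 ] [0.049 0.05 ]
top tray ((0.544651448726654, 0.32057440280914307), (0.1794511377811432, 0.13792301714420319), 11.010150909423828) [0.00271094 0.00552067 0.0181087 ]
top lid ((0.6653562784194946, -0.19169946014881134), (0.29768165946006775, 0.20403653383255005), 82.06382751464844) [0.13362267 0.13583007 0.13807422]
side tray ((0.5443779230117798, 0.3220302164554596), (0.18095658719539642, 0.13655121624469757), 11.231311798095703) [0.00402044 0.0061911  0.01843756]
side lid ((0.6617162227630615, -0.19355130195617676), (0.31378528475761414, 0.20100705325603485), 82.76695251464844) [0.12994644 0.13668662 0.13833964]
330 [ 0.518 -0.129  0.136]
340 [ 0.514 -0.152  0.137]
349 [ 0.517 -0.172  0.135]
360 [ 0.509 -0.197  0.134]
370 [ 0.514 -0.219  0.136]
```

View pics/crop1.png

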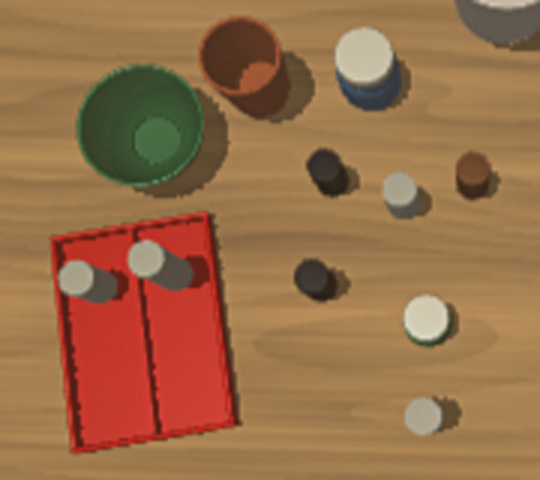

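The crop confirms the choice: cream props at crop (423,415) long and (401,190) short, with black and brown ones beside them. Heights agree in both views (92 and 62 mm). The long sample is in the tray's -y row and the short one in its +y row. I start with prop_long.

```bash
cat >> h.py <<'E'
from scipy.spatial.transform import Rotation as R
def go(x,y,z,yaw,start=None):
    s=read_state();r=R.from_quat(s['eef_rot']);p=np.array(s['eef_pos'])
    M=r.as_matrix();w=np.arctan2(M[1,0],M[0,0])
    d=(yaw-w+np.pi)%(2*np.pi)-np.pi
    print('t',round(float(s['time']),2),'at',np.round(p,4),'yaw',round(w,3),'tilt',np.round(M[2],3),'| shift',np.round(1000*r.inv().apply(np.array([x,y,z])-p),1),'turn',round(-d,3))
E
python3 -c "
from h import *
go(.46,-.16,.23,0);go(.482,.072,.2,0)"
```

```text
t 0.1 at [ 0.252  -0.6255  0.2081] yaw 0.383 tilt [ 0.    -0.002 -1.   ] | shift [ 366.8 -354.2  -21.1] turn 0.383
t 0.1 at [ 0.252  -0.6255  0.2081] yaw 0.383 tilt [ 0.    -0.002 -1.   ] | shift [ 473.9 -561.1    9.4] turn 0.383
```

{"api": "move_arm", "payload": {"series": [[[367,-354,-21],0.383,60],[[367,-354,-21],0.383,60],[[367,-354,-21],0.383,60],[[367,-354,-21],0.383,60],[[367,-354,-21],0.383,60]]}}

```text
time: 0.52
eef_pos: [0.3374, -0.434, 0.2172]
eef_rot: [1.0, -0.001, -0.0, -0.001]
force: [0.7, -0.6, -0.7]
gripper_width: 0.701
```

```bash
python3 -c "
from h import *
go(.46,-.16,.23,0);go(.482,.072,.2,0)
print(read_state()['joint_pos'])"
```

```text
t 0.52 at [ 0.3374 -0.434   0.2172] yaw -0.001 tilt [-0.    -0.001 -1.   ] | shift [ 122.3 -274.2  -12.5] turn -0.001
t 0.52 at [ 0.3374 -0.434   0.2172] yaw -0.001 tilt [-0.    -0.001 -1.   ] | shift [ 144.  -506.2   17.7] turn -0.001
[-1.09471981e+00  4.38216108e-03  1.87743635e+00  2.06274243e-04
  1.26101071e+00  4.77385282e-01]
```

{"api": "move_arm", "payload": {"series": [[[122,-274,-12],0,60],[[122,-274,-12],0,60],[[122,-274,-12],0,60],[[122,-274,-12],0,60],[[122,-274,-12],0,60]]}}

```text
time: 0.93
eef_pos: [0.422, -0.2438, 0.2259]
eef_rot: [1.0, -0.0, -0.0, -0.0]
force: [0.1, 0.4, 0.1]
gripper_width: 0.705
```

{"api": "move_arm", "payload": {"series": [[[60,-316,30],0,60],[[60,-316,30],0,60],[[60,-316,30],0,60],[[60,-316,30],0,60],[[60,-316,30],0,60]]}}

```text
time: 1.35
eef_pos: [0.4602, -0.0401, 0.2064]
eef_rot: [1.0, -0.0, -0.0, -0.0]
force: [1.3, -0.8, 0.5]
gripper_width: 0.702
```

```bash
python3 -c "
from h import *
go(.482,.072,.13,0)"
```

```text
t 1.35 at [ 0.4602 -0.0401  0.2064] yaw -0.0 tilt [-0. -0. -1.] | shift [  21.7 -112.1   76.4] turn -0.0
```

{"api": "move_arm", "payload": {"series": [[[22,-112,76],0,60],[[22,-112,76],0,60],[[22,-112,76],0,60],[[22,-112,76],0,60],[[22,-112,120],0,60]]}}

```text
time: 1.77
eef_pos: [0.4875, 0.0721, 0.0938]
eef_rot: [1.0, 0.002, 0.006, 0.0]
force: [2.3, 0.0, 1.0]
gripper_width: 0.697
```

{"api": "move_arm", "payload": {"series": [[[0,0,20],0,60],[[0,0,46],0,60],[[0,0,46],0,60],[[0,0,46],0,30],[[0,0,46],0,10]]}}

```text
time: 2.18
eef_pos: [0.4837, 0.0694, 0.0446]
eef_rot: [1.0, -0.0, 0.001, 0.0]
force: [-0.1, -0.3, 1.2]
gripper_width: 0.43
```

{"api": "move_arm", "payload": {"series": [[[0,0,0],0,10],[[0,0,0],0,10],[[0,0,0],0,10],[[0,0,-20],0,10],[[0,0,-20],0,10]]}}

```text
time: 2.6
eef_pos: [0.4849, 0.0697, 0.0663]
eef_rot: [1.0, -0.0, 0.003, 0.0]
force: [1.6, -0.1, -0.5]
gripper_width: 0.326
```

```bash
python3 -c "
from h import *
go(.482,.072,.17,0);go(.5094,.2794,.17,0)
snap('side','s2.png')"
```

```text
t 2.6 at [0.4849 0.0697 0.0663] yaw -0.0 tilt [ 0.006  0.    -1.   ] | shift [  -2.3   -2.3 -103.7] turn -0.0
t 2.6 at [0.4849 0.0697 0.0663] yaw -0.0 tilt [ 0.006  0.    -1.   ] | shift [  25.1 -209.7 -103.6] turn -0.0
```

{"api": "move_arm", "payload": {"series": [[[0,0,-40],0,10],[[0,0,-75],0,10],[[12,-80,-80],0,10],[[20,-160,-80],0,10],[[25,-210,-80],0,10]]}}

```text
time: 3.07
eef_pos: [0.4989, 0.1946, 0.1428]
eef_rot: [1.0, -0.001, 0.001, -0.0]
force: [1.1, -0.5, -2.0]
gripper_width: 0.328
```

{"api": "move_arm", "payload": {"series": [[[10,-80,0],0,10],[[10,-80,0],0,10],[[10,-80,0],0,10],[[10,-80,0],0,10]]}}

```text
time: 3.4
eef_pos: [0.5074, 0.2753, 0.1408]
eef_rot: [1.0, 0.002, -0.001, 0.0]
force: [1.2, -0.6, -1.9]
gripper_width: 0.332
```

```bash
python3 -c "
from h import *
go(.5094,.2794,.10,0);go(.5094,.2794,.0515,0)"
```

```text
t 3.4 at [0.5074 0.2753 0.1408] yaw 0.004 tilt [-0.002  0.001 -1.   ] | shift [ 2.1 -4.1 40.8] turn 0.004
t 3.4 at [0.5074 0.2753 0.1408] yaw 0.004 tilt [-0.002  0.001 -1.   ] | shift [ 2.1 -4.1 89.3] turn 0.004
```

{"api": "move_arm", "payload": {"series": [[[2,-4,30],0,10],[[2,-4,60],0,10],[[2,-4,80],0,10],[[2,-4,87],0,10],[[2,-4,87],0,10]]}}

```text
time: 3.82
eef_pos: [0.5088, 0.2761, 0.0529]
eef_rot: [1.0, -0.001, -0.002, 0.001]
force: [0.3, 0.3, -0.9]
gripper_width: 0.328
```

```bash
python3 - <<'E'
from h import *
go(.5094,.2794,.0515,0)
p,d,i=snap('side');P=cloud(d,i)
cv2.imwrite('pics/s3.png',cv2.resize(p[150:370,60:360],None,fx=2.5,fy=2.5)[:,:,::-1])
E
```

```text
t 3.82 at [0.5088 0.2761 0.0529] yaw -0.002 tilt [-0.004  0.002 -1.   ] | shift [ 0.7 -3.3  1.4] turn -0.002
```

View pics/s3.png

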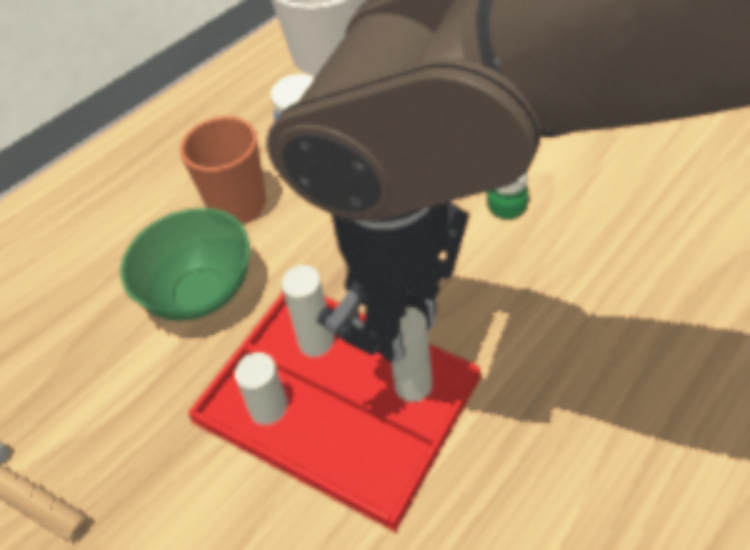

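The long prop is upright at crop (412,390), in the tall sample's row and clear of the walls. I lower it the last 2 mm, release, and rise.

{"api": "move_arm", "payload": {"series": [[[0,-2,2],0,10],[[0,-2,2.5],0,10],[[0,-2,2.5],0,35],[[0,-2,2.5],0,50],[[0,-2,2.5],0,55]]}}

```text
time: 4.28
eef_pos: [0.5109, 0.28, 0.0538]
eef_rot: [1.0, -0.0, 0.001, -0.0]
force: [0.3, -0.0, -0.0]
gripper_width: 0.643
```

{"api": "move_arm", "payload": {"series": [[[0,0,0],0,55],[[0,0,-20],0,55],[[0,0,-55],0,55],[[0,0,-95],0,55],[[0,0,-120],0,60]]}}

```text
time: 4.7
eef_pos: [0.5115, 0.2803, 0.1769]
eef_rot: [1.0, -0.0, 0.002, -0.001]
force: [1.2, 0.6, 0.4]
gripper_width: 0.701
```

```bash
python3 -c "
from h import *
go(.6705,.1007,.17,1.571);go(.58,.18,.2,1.571)"
```

```text
t 4.7 at [0.5115 0.2803 0.1769] yaw -0.0 tilt [ 0.005 -0.001 -1.   ] | shift [159.  179.6   7.3] turn -1.571
t 4.7 at [0.5115 0.2803 0.1769] yaw -0.0 tilt [ 0.005 -0.001 -1.   ] | shift [ 68.6 100.2 -23. ] turn -1.571
```

{"api": "move_arm", "payload": {"series": [[[159,180,5],-1.571,60],[[159,180,5],-1.571,60],[[159,180,5],-1.571,60],[[159,180,5],-1.571,60],[[159,180,5],-1.571,60]]}}

```text
time: 5.12
eef_pos: [0.6474, 0.1242, 0.1688]
eef_rot: [0.952, 0.307, 0.0, 0.0]
force: [0.7, 0.9, -0.5]
gripper_width: 0.703
```

{"api": "move_arm", "payload": {"series": [[[0,0,0],-0.946,60],[[0,0,0],-0.946,60],[[0,0,0],-0.946,60],[[0,0,0],-0.946,60],[[0,0,0],-0.946,60]]}}

```text
time: 5.53
eef_pos: [0.6465, 0.1254, 0.1684]
eef_rot: [0.812, 0.584, 0.0, 0.0]
force: [-0.8, -0.6, -0.3]
gripper_width: 0.7
```

```bash
python3 -c "
from h import *
go(.6705,.1007,.13,1.571)
p,d,i=snap('side');P=cloud(d,i)
Q=P.reshape(-1,3)
for n,a,b in (('plong',(.5094,.2794),.095),('samL',(.600,.2973),.097),('samS',(.5863,.3632),.067)):
  m=(np.hypot(*(Q[:,:2]-a).T)<.03)&(abs(Q[:,2]-b)<.008);T=Q[m];print(n,len(T),np.round((T.min(0)+T.max(0))/2,4)) if len(T) else print(n,'none')"
```

```text
t 5.53 at [0.6465 0.1254 0.1684] yaw 1.248 tilt [ 0.  0. -1.] | shift [-15.8  30.6  38.4] turn -0.323
plong 205 [0.5083 0.2827 0.0928]
samL 172 [0.599  0.2972 0.0936]
samS 197 [0.5859 0.3636 0.0636]
```

{"api": "move_arm", "payload": {"series": [[[-16,31,20],-0.323,60],[[-16,31,38],-0.323,60],[[-16,31,38],-0.323,60],[[-16,31,38],-0.323,60]]}}

```text
time: 5.92
eef_pos: [0.6696, 0.1, 0.1283]
eef_rot: [0.71, 0.704, -0.001, -0.001]
force: [0.6, 0.1, -0.3]
gripper_width: 0.703
```

```bash
python3 -c "
from h import *
go(.6705,.1007,.022,1.571)"
```

```text
t 5.92 at [0.6696 0.1    0.1283] yaw 1.563 tilt [-0.    -0.004 -1.   ] | shift [  0.7   1.3 106.3] turn -0.008
```

{"api": "move_arm", "payload": {"series": [[[0,0,40],0,60],[[0,0,80],0,60],[[0,0,106],0,60],[[0,0,106],0,60],[[0,0,106],0,40]]}}

```text
time: 6.33
eef_pos: [0.6695, 0.1007, 0.0234]
eef_rot: [0.71, 0.704, -0.001, -0.001]
force: [-0.3, 0.7, 1.1]
gripper_width: 0.579
```

{"api": "move_arm", "payload": {"series": [[[0,0,0],0,10],[[0,0,0],0,10],[[0,0,0],0,10],[[0,0,0],0,10],[[0,0,0],0,10]]}}

```text
time: 6.75
eef_pos: [0.6732, 0.1005, 0.0283]
eef_rot: [0.709, 0.705, 0.002, 0.002]
force: [0.0, -0.1, 6.1]
gripper_width: 0.317
```

{"api": "move_arm", "payload": {"series": [[[0,0,-10],0,10],[[0,0,-30],0,10],[[0,0,-70],0,10],[[0,0,-110],0,10],[[0,0,-110],0,10]]}}

```text
time: 7.17
eef_pos: [0.6763, 0.1006, 0.1462]
eef_rot: [0.709, 0.705, 0.006, 0.006]
force: [1.8, 0.3, 1.1]
gripper_width: 0.316
```

```bash
python3 -c "
from h import *
go(.4964,.3452,.14,1.571)"
```

```text
t 7.17 at [0.6763 0.1006 0.1462] yaw 1.565 tilt [ 0.     0.018 -1.   ] | shift [ 243.5 -181.4    3. ] turn -0.006
```

{"api": "move_arm", "payload": {"series": [[[243,-181,3],0,10],[[243,-181,3],0,10],[[243,-181,3],0,10],[[243,-181,3],0,10],[[243,-181,3],0,10]]}}

```text
time: 7.58
eef_pos: [0.5457, 0.2694, 0.133]
eef_rot: [0.709, 0.705, 0.0, 0.0]
force: [0.7, 0.2, -1.2]
gripper_width: 0.313
```

{"api": "move_arm", "payload": {"series": [[[77,-57,0],0,10],[[77,-57,0],0,10],[[77,-57,0],0,10],[[77,-57,0],0,10]]}}

```text
time: 7.92
eef_pos: [0.4882, 0.3481, 0.1329]
eef_rot: [0.708, 0.707, 0.0, -0.0]
force: [-0.1, 0.5, 0.1]
gripper_width: 0.319
```

```bash
python3 - <<'E'
from h import *
go(.4964,.3452,.032,1.571)
p,d,i=snap('side')
cv2.imwrite('pics/s4.png',cv2.resize(p[150:370,60:360],None,fx=2.5,fy=2.5)[:,:,::-1])
P=cloud(d,i).reshape(-1,3);s=read_state()['eef_pos']
m=(np.hypot(*(P[:,:2]-s[:2]).T)<.03)&(P[:,2]>.05)&(P[:,2]<.24);c=p.reshape(-1,3)[m];T=P[m][c.min(1)>110];print(len(T),T.min(0),T.max(0))
E
```

```text
t 7.92 at [0.4882 0.3481 0.1329] yaw 1.57 tilt [ 0.001  0.    -1.   ] | shift [ -3.    8.2 100.9] turn -0.001
338 [0.46710744 0.33819342 0.10553524] [0.51461443 0.36268177 0.19306173]
```

View pics/s4.png

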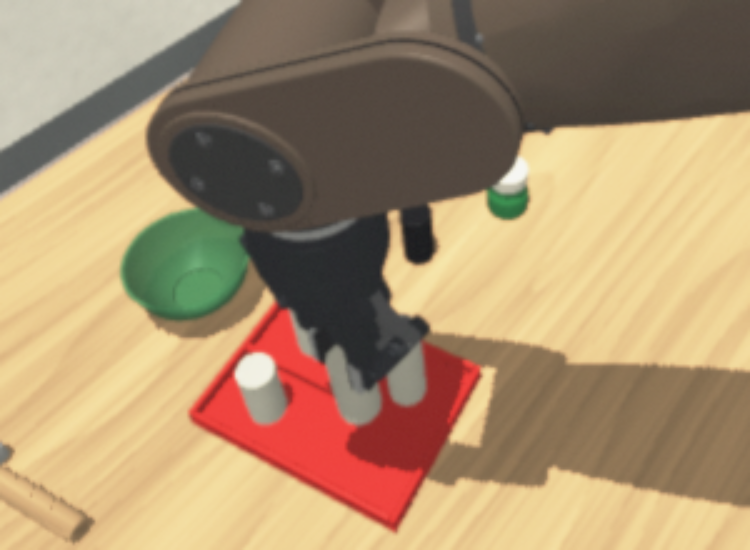

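Short prop is held upright (bottom about 27 mm below the TCP), above the short row; the long prop stands. Lowering.

{"api": "move_arm", "payload": {"series": [[[-3,8,30],0,10],[[-3,8,65],0,10],[[-3,8,90],0,10],[[-3,8,98],0,10],[[-3,8,98],0,10]]}}

```text
time: 8.38
eef_pos: [0.4982, 0.3407, 0.0334]
eef_rot: [0.71, 0.704, -0.002, -0.001]
force: [0.9, -0.0, -1.5]
gripper_width: 0.316
```

```bash
python3 - <<'E'
from h import *
go(.4964,.3452,.0325,1.571)
print(read_state()['force'])
E
```

```text
t 8.38 at [0.4982 0.3407 0.0334] yaw 1.563 tilt [-0.002 -0.004 -1.   ] | shift [ 4.5 -1.8  0.9] turn -0.008
[ 0.94160715 -0.03521925 -1.45202315]
```

{"api": "move_arm", "payload": {"series": [[[4,-1,0],0,10],[[4,-1,1],0,10],[[4,-1,2],0,10],[[4,-1,2],0,10]]}}

```text
time: 8.72
eef_pos: [0.498, 0.3463, 0.0326]
eef_rot: [0.709, 0.705, 0.0, 0.0]
force: [-0.0, -0.1, -0.7]
gripper_width: 0.323
```

{"api": "move_arm", "payload": {"series": [[[0,0,0],0,35],[[0,0,0],0,45],[[0,0,0],0,55],[[0,0,0],0,55],[[0,0,-15],0,55]]}}

```text
time: 9.13
eef_pos: [0.4952, 0.3454, 0.0444]
eef_rot: [0.709, 0.705, -0.003, -0.001]
force: [-1.0, -1.3, -0.2]
gripper_width: 0.646
```

{"api": "move_arm", "payload": {"series": [[[0,0,-30],0,55],[[0,0,-70],0,55],[[0,0,-110],0,55],[[0,0,-150],0,60],[[0,0,-170],0,60]]}}

```text
time: 9.55
eef_pos: [0.4995, 0.3476, 0.2241]
eef_rot: [0.709, 0.705, 0.004, 0.002]
force: [1.0, 0.5, 0.9]
gripper_width: 0.7
```

```bash
python3 - <<'E'
from h import *
go(.47,.1,.24,1.45)
go(.45,-.16,.24,1.45)
E
```

```text
t 9.55 at [0.4995 0.3476 0.2241] yaw 1.565 tilt [ 0.004  0.008 -1.   ] | shift [-247.7  -28.   -17.1] turn 0.115
t 9.55 at [0.4995 0.3476 0.2241] yaw 1.565 tilt [ 0.004  0.008 -1.   ] | shift [-507.8  -46.6  -18.3] turn 0.115
```

{"api": "move_arm", "payload": {"series": [[[-508,-47,-18],0.115,60],[[-508,-47,-18],0.115,60],[[-508,-47,-18],0.115,60],[[-508,-47,-18],0.115,60],[[-508,-47,-18],0.115,60]]}}

```text
time: 9.97
eef_pos: [0.4764, 0.1378, 0.2249]
eef_rot: [0.748, 0.664, 0.0, 0.0]
force: [1.3, -0.2, -0.4]
gripper_width: 0.702
```

{"api": "move_arm", "payload": {"series": [[[-300,0,0],0,60],[[-300,0,0],0,60],[[-300,0,0],0,60],[[-300,0,0],0,60],[[-300,0,0],0,60]]}}

```text
time: 10.38
eef_pos: [0.4513, -0.0692, 0.2251]
eef_rot: [0.748, 0.663, 0.0, 0.001]
force: [1.1, -1.7, 0.3]
gripper_width: 0.699
```

```bash
python3 - <<'E'
from h import *
go(.5,-.17,.24,1.45)
p,d,i=snap('top');P=cloud(d,i).reshape(-1,3)
p2,d2,i2=snap('side','s5.png');P2=cloud(d2,i2).reshape(-1,3)
for n,a,b in (('plong',(.5094,.2794),.095),('pshort',(.4964,.3452),.065),('samL',(.600,.2973),.097),('samS',(.5863,.3632),.067)):
  for Q in (P,P2):
    m=(np.hypot(*(Q[:,:2]-a).T)<.03)&(abs(Q[:,2]-b)<.008);T=Q[m];print(n,len(T),np.round((T.min(0)+T.max(0))/2,4) if len(T) else '')
p3,d3,i3=snap('wrist','w1.png');np.savez('w1.npz',p=p3,d=d3)
E
```

```text
t 10.38 at [ 0.4513 -0.0692  0.2251] yaw 1.45 tilt [-0.     0.001 -1.   ] | shift [-94.2  60.5 -14.8] turn 0.0
plong 132 [0.5094 0.2818 0.0932]
plong 207 [0.5083 0.2826 0.0925]
pshort 126 [0.4998 0.3456 0.064 ]
pshort 229 [0.4992 0.3455 0.0628]
samL 122 [0.6001 0.2964 0.0941]
samL 172 [0.5984 0.2974 0.0937]
samS 118 [0.5865 0.3629 0.0652]
samS 200 [0.5863 0.3629 0.0636]
```

View pics/w1.png

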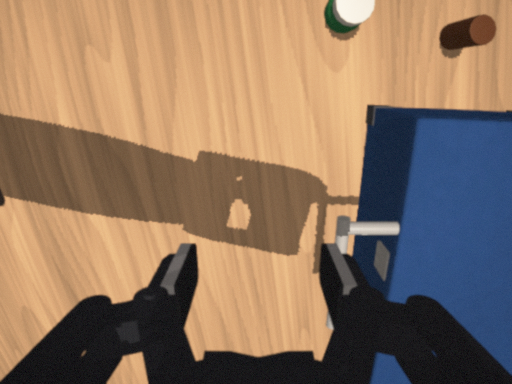

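Tray check: both props stand at the right places (long 0.509,0.282; short 0.499,0.345) and the samples have not moved. The wrist view shows the bar from (343,218) to (332,325). Now I fit the bar and hinge.

```bash
python3 - <<'E'
from h import *
z=np.load('v0.npz');w=np.load('w1.npz')
for n,p,d in (('top',z['tp'],z['td']),('side',z['sp'],z['sd']),('wrist',w['p'],w['d'])):
    P=cloud(d,camera_info(n));q=p.astype(int)
    m=(P[...,2]>.12)&(P[...,2]<.145)&(P[...,0]>.46)&(P[...,0]<.575)&(P[...,1]<-.09)&(P[...,1]>-.26)&(q.max(2)-q.min(2)<40)&(q.min(2)>70)
    T=P[m]
    if len(T)<10: print(n,len(T));continue
    # bar only: points near front-most line
    f=np.polyfit(T[:,1],T[:,0],1)
    for _ in range(4):
        r=T[:,0]-np.polyval(f,T[:,1]);B=T[abs(r-np.percentile(r,30))<.008];f=np.polyfit(B[:,1],B[:,0],1)
    print(n,len(T),len(B),'slope',f[0],'x@-.175',np.polyval(f,-.175),'y',B[:,1].min(),B[:,1].max(),'z',np.percentile(B[:,2],[10,50,95]))
    m=(q[...,2]-q[...,0]>35)&(abs(P[...,2]-.136)<.006)
    L=P[m][:,:2].astype(np.float32)
    if n!='wrist': print(np.round(cv2.boxPoints(cv2.minAreaRect(L)),4).tolist())
E
```

```text
top 486 285 slope 0.13520071886942658 x@-.175 0.5136974188805997 y -0.23108645269926711 -0.1116020892357393 z [0.12984023 0.13269349 0.13533159]
[[0.5440999865531921, -0.3255999982357025], [0.7458999752998352, -0.3531999886035919], [0.7861999869346619, -0.05790000036358833], [0.5843999981880188, -0.030400000512599945]]
side 327 174 slope 0.14485446892013093 x@-.175 0.5121258831202828 y -0.2290289723915523 -0.11117312367247305 z [0.1281678  0.13289327 0.1352947 ]
[[0.5406000018119812, -0.33390000462532043], [0.7415000200271606, -0.36250001192092896], [0.785099983215332, -0.05640000104904175], [0.5842000246047974, -0.027799999341368675]]
wrist 1156 540 slope 0.17943797677223447 x@-.175 0.5129143260686052 y -0.22906805471690297 -0.10974948202259499 z [0.12939137 0.13250452 0.13398065]
```

Bar middle is at (0.514, -0.171, 0.128), chest yaw about -0.136 rad, and the hinge at about (0.767, -0.205). The lid's front edge comes out 50 mm behind the bar, as it should. Approach.

```bash
python3 -c "
from h import *
go(.514,-.171,.19,1.4353)"
```

```text
t 10.53 at [ 0.4516 -0.0701  0.2249] yaw 1.444 tilt [-0.     0.001 -1.   ] | shift [-92.2  74.6  35. ] turn 0.009
```

{"api": "move_arm", "payload": {"series": [[[-92,75,30],0.009,45],[[-92,75,30],0.009,45],[[-92,75,30],0.009,45],[[-92,75,30],0.009,45],[[-92,75,30],0.009,45]]}}

```text
time: 10.95
eef_pos: [0.5157, -0.1674, 0.1929]
eef_rot: [0.752, 0.66, -0.0, -0.002]
force: [0.7, 0.8, 0.1]
gripper_width: 0.528
```

```bash
python3 -c "
from h import *
go(.514,-.171,.11,1.4353)"
```

```text
t 10.95 at [ 0.5157 -0.1674  0.1929] yaw 1.441 tilt [ 0.002 -0.003 -1.   ] | shift [-3.9 -0.9 82.9] turn 0.005
```

{"api": "move_arm", "payload": {"series": [[[-3,-1,30],0.005,45],[[-3,-1,60],0.005,45],[[-3,-1,83],0.005,45],[[-3,-1,83],0.005,45],[[-3,-1,83],0.005,45]]}}

```text
time: 11.37
eef_pos: [0.5133, -0.1686, 0.1113]
eef_rot: [0.752, 0.659, -0.0, -0.001]
force: [0.3, -0.3, 1.0]
gripper_width: 0.526
```

```bash
python3 -c "
from h import *
go(.514,-.171,.11,1.4353);print(read_state()['force'])
snap('wrist','w2.png')"
```

```text
t 11.37 at [ 0.5133 -0.1686  0.1113] yaw 1.438 tilt [ 0.001 -0.002 -1.   ] | shift [-2.3  1.   1.3] turn 0.003
[ 0.33022647 -0.33204183  1.01992483]
```

View pics/w2.png

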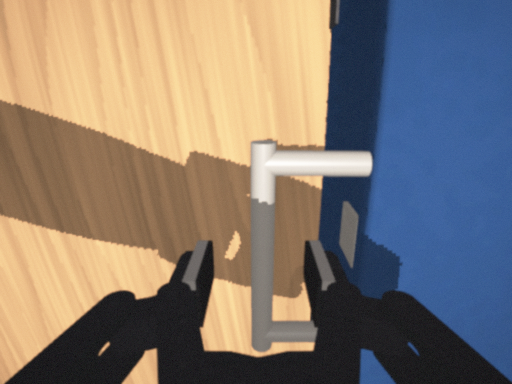

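Bar at column 262, midway between the fingers (205 and 315) and between the stems (rows 163 and 330). Closing.

{"api": "move_arm", "payload": {"series": [[[0,1,1],0,25],[[0,1,1],0,5],[[0,1,1],0,0],[[0,1,1],0,0],[[0,1,1],0,0]]}}

```text
time: 11.83
eef_pos: [0.5155, -0.1711, 0.1118]
eef_rot: [0.753, 0.658, 0.0, 0.001]
force: [-0.8, 0.0, 2.6]
gripper_width: 0.0
```

{"api": "move_arm", "payload": {"series": [[[0,0,0],0,0],[[0,0,0],0,0],[[0,0,0],0,0]]}}

```text
time: 12.08
eef_pos: [0.5156, -0.1711, 0.1116]
eef_rot: [0.753, 0.658, 0.0, 0.001]
force: [0.2, 0.1, 5.3]
gripper_width: 0.002
```

```bash
cat > lid.py <<'E'
from h import *
import sys
B=np.array([.514,-.171,.128]);u=np.array([.9907,-.1355,0])
def ang():
    s=read_state();p=np.array(s['eef_pos'])+R.from_quat(s['eef_rot']).apply([0,0,-.0187])
    H=B+.255*u;v=p-H;return np.arctan2(v[2],-(v@u)),np.hypot(v[2],v@u),s
if __name__=='__main__':
    a,r,s=ang();print('theta',round(a,3),'r',round(r,4),'force',np.round(s['force'],1),'w',s['gripper_width'])
    for t in map(float,sys.argv[1:]):
        go(*(B+.255*(1-np.cos(t))*u+[0,0,.255*np.sin(t)-.0187]),1.4353)
E
python3 lid.py .0 .2 .4
```

```text
theta 0.009 r 0.2534 force [0.2 0.1 5.3] w 0.0016286355385279343
t 12.08 at [ 0.5156 -0.1711  0.1116] yaw 1.436 tilt [-0.     0.001 -1.   ] | shift [-0.1 -1.6  2.3] turn 0.0
t 12.08 at [ 0.5156 -0.1711  0.1116] yaw 1.436 tilt [-0.     0.001 -1.   ] | shift [ -0.1   3.6 -48.3] turn 0.0
t 12.08 at [ 0.5156 -0.1711  0.1116] yaw 1.436 tilt [-0.     0.001 -1.   ] | shift [ -0.1  18.7 -96.9] turn 0.0
```

Fully shut (0.0), so the bar isn't between the pads. I look before going on.

```bash
python3 - <<'E'
from h import *
w,d,i=snap('wrist');s,ds,js=snap('side')
a=s[90:230,190:400]
cv2.imwrite('pics/c3.png',np.hstack([cv2.resize(w[150:384,150:400],(430,400)),cv2.resize(s[60:230,220:390],(360,400))])[:,:,::-1])
P=cloud(d,i);q=w.astype(int)
for v in (160,200,230): 
  r=P[v];g=(q[v].max(1)-q[v].min(1)<30)&(r[:,2]>.1)&(r[:,2]<.16)&(r[:,0]<.54);print(v,np.round(r[g].mean(0),3),np.round(np.nanmax(r[g][:,2]),3),g.sum())
E
```

```text
160 [ 0.528 -0.124  0.133] 0.135 51
200 [ 0.52  -0.143  0.132] 0.134 24
230 [ 0.517 -0.158  0.132] 0.134 23
```

View pics/c3.png

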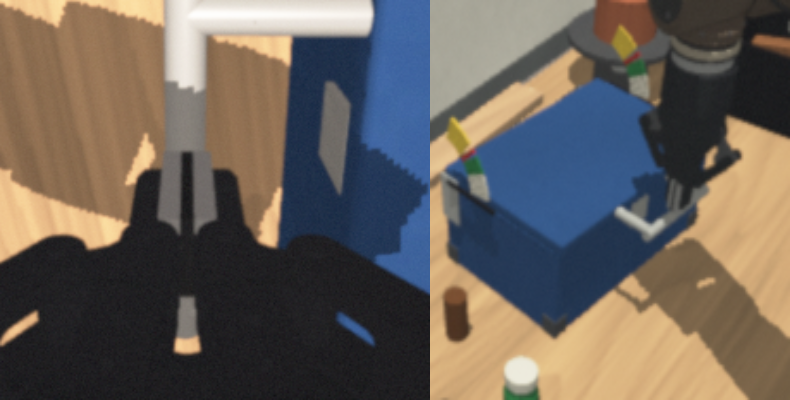

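The bar (top 134 mm) still runs into the fingers at the bar's middle, with a gap showing between the pads. I test with a small lift.

{"api": "move_arm", "payload": {"series": [[[0,0,-4],0,0],[[0,0,-8],0,0],[[0,0,-12],0,0],[[0,0,-15],0,0],[[0,0,-15],0,0]]}}

```text
time: 12.6
eef_pos: [0.5153, -0.1711, 0.1263]
eef_rot: [0.753, 0.658, 0.0, 0.001]
force: [0.4, -0.3, -0.2]
gripper_width: 0.001
```

```bash
python3 lid.py .0 .2; python3 - <<'E'
from h import *
w,d,i=snap('wrist');P=cloud(d,i);q=w.astype(int)
for v in (160,180,200,215): 
  r=P[v];g=(q[v].max(1)-q[v].min(1)<30)&(r[:,2]>.1)&(r[:,2]<.18)&(r[:,0]<.54);print(v,np.round(r[g].mean(0),3),np.round(np.nanmax(r[g][:,2]),3),g.sum())
E
```

```text
theta 0.067 r 0.2543 force [ 0.4 -0.3 -0.2] w 0.0013025540420358154
t 12.6 at [ 0.5153 -0.1711  0.1263] yaw 1.436 tilt [-0.     0.001 -1.   ] | shift [-0.1 -1.3 17. ] turn 0.001
t 12.6 at [ 0.5153 -0.1711  0.1263] yaw 1.436 tilt [-0.     0.001 -1.   ] | shift [ -0.1   3.9 -33.6] turn 0.001
160 [ 0.528 -0.128  0.133] 0.135 47
180 [ 0.52  -0.137  0.132] 0.135 22
200 [ 0.519 -0.148  0.133] 0.134 21
215 [ 0.518 -0.157  0.132] 0.135 21
```

```bash
python3 - <<'E'
from h import *
w,d,i=snap('wrist');P=cloud(d,i);e=np.array(read_state()['eef_pos']);print(e)
for u in (248,252,255,258,261,264,268,275):
    print(u,[ (v,*np.round((P[v,u]-e)*1000,0)) for v in (225,235,245,255,265,280,300,330)])
s,ds,js=snap('side');Q=cloud(ds,js).reshape(-1,3)
m=(np.hypot(*(Q[:,:2]-e[:2]).T)<.03)&(Q[:,2]>.09)&(Q[:,2]<.2)
c=s.reshape(-1,3)[m];T=Q[m];dk=c.max(1)<90
print('dark z',np.percentile(T[dk][:,2],[0,2,5,20]),'all min',T[:,2].min())
cv2.imwrite('pics/c4.png',cv2.resize(s[110:170,300:380],(800,600),interpolation=2)[:,:,::-1])
E
```

```text
[ 0.51493082 -0.17088956  0.1256716 ]
248 [(225, np.float64(-4.0), np.float64(8.0), np.float64(5.0)), (235, np.float64(-5.0), np.float64(2.0), np.float64(4.0)), (245, np.float64(-2.0), np.float64(11.0), np.float64(34.0)), (255, np.float64(-2.0), np.float64(12.0), np.float64(43.0)), (265, np.float64(-2.0), np.float64(11.0), np.float64(50.0)), (280, np.float64(nan), np.float64(nan), np.float64(nan)), (300, np.float64(-1.0), np.float64(12.0), np.float64(75.0)), (330, np.float64(-3.0), np.float64(-3.0), np.float64(72.0))]
252 [(225, np.float64(-1.0), np.float64(9.0), np.float64(7.0)), (235, np.float64(-2.0), np.float64(3.0), np.float64(6.0)), (245, np.float64(-1.0), np.float64(10.0), np.float64(32.0)), (255, np.float64(-0.0), np.float64(11.0), np.float64(42.0)), (265, np.float64(-0.0), np.float64(11.0), np.float64(51.0)), (280, np.float64(-0.0), np.float64(10.0), np.float64(59.0)), (300, np.float64(-0.0), np.float64(9.0), np.float64(71.0)), (330, np.float64(-2.0), np.float64(-6.0), np.float64(69.0))]
255 [(225, np.float64(0.0), np.float64(9.0), np.float64(7.0)), (235, np.float64(-0.0), n
[... 2191 characters left out ...]
0.0)), (300, np.float64(6.0), np.float64(12.0), np.float64(76.0)), (330, np.float64(4.0), np.float64(-5.0), np.float64(71.0))]
275 [(225, np.float64(10.0), np.float64(-53.0), np.float64(-125.0)), (235, np.float64(9.0), np.float64(-64.0), np.float64(-125.0)), (245, np.float64(8.0), np.float64(-76.0), np.float64(-126.0)), (255, np.float64(9.0), np.float64(6.0), np.float64(36.0)), (265, np.float64(9.0), np.float64(5.0), np.float64(44.0)), (280, np.float64(9.0), np.float64(10.0), np.float64(62.0)), (300, np.float64(8.0), np.float64(12.0), np.float64(75.0)), (330, np.float64(8.0), np.float64(16.0), np.float64(95.0))]
dark z [0.13156953 0.13430362 0.15165826 0.16332495] all min 0.12629590941877533
```

View pics/c4.png

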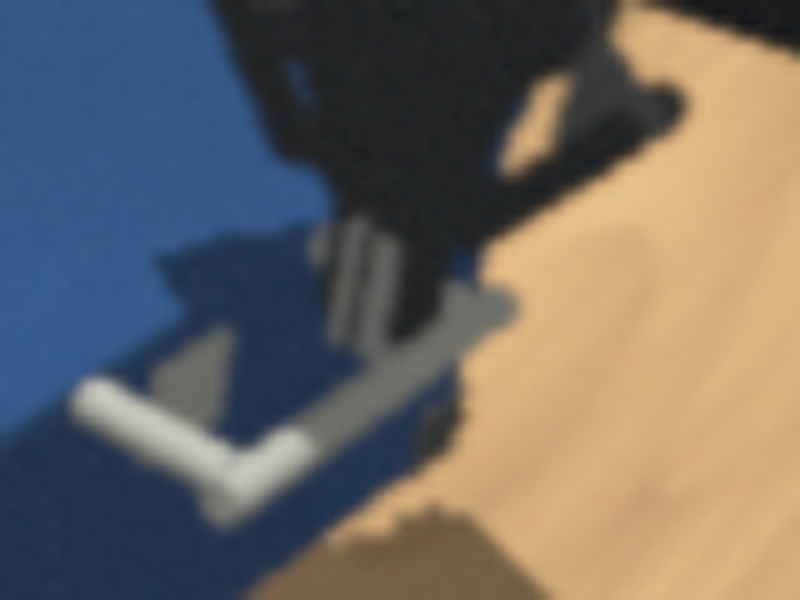

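The fingertips sit about 23 mm behind the reported TCP: they rested on the bar's top (0.134) at TCP z 0.112. That's why the grip missed. I reopen and go 23 mm deeper.

{"api": "move_arm", "payload": {"series": [[[0,-1,-5],0,25],[[0,-1,-5],0,45],[[0,-1,-5],0,45],[[0,-1,-5],0,45],[[0,-1,-5],0,45]]}}

```text
time: 13.17
eef_pos: [0.5139, -0.1707, 0.1306]
eef_rot: [0.753, 0.658, -0.0, -0.0]
force: [-0.2, 0.3, 0.5]
gripper_width: 0.532
```

{"api": "move_arm", "payload": {"series": [[[0,0,15],0,45],[[0,0,30],0,45],[[0,0,44],0,45],[[0,0,44],0,45],[[0,0,44],0,35]]}}

```text
time: 13.58
eef_pos: [0.5133, -0.1703, 0.0858]
eef_rot: [0.753, 0.658, -0.0, -0.001]
force: [-0.3, 0.3, 0.5]
gripper_width: 0.413
```

{"api": "move_arm", "payload": {"series": [[[0,0,0],0,20],[[0,0,0],0,5],[[0,0,0],0,0],[[0,0,0],0,0],[[0,0,0],0,0]]}}

```text
time: 14.0
eef_pos: [0.515, -0.1712, 0.0879]
eef_rot: [0.753, 0.658, 0.001, 0.001]
force: [1.5, 0.5, 2.7]
gripper_width: 0.116
```

```bash
sed -i 's/-.0187\]/-.0417]/;s/-.0187/-.0417/' lid.py; python3 lid.py 0 .2
```

```text
theta 0.006 r 0.254 force [1.5 0.5 2.7] w 0.11571296742232681
t 14.0 at [ 0.515  -0.1712  0.0879] yaw 1.436 tilt [-0.001  0.003 -1.   ] | shift [ 0.  -1.1  1.6] turn 0.001
t 14.0 at [ 0.515  -0.1712  0.0879] yaw 1.436 tilt [-0.001  0.003 -1.   ] | shift [ -0.    4.2 -49. ] turn 0.001
```

Gripped (opening 0.116, as expected for 12 mm). Now lifting along the arc.

{"api": "move_arm", "payload": {"series": [[[0,0.3,-13],0,0],[[0,1.3,-25],0,0],[[0,3,-38],0,0],[[0,5,-51],0,0],[[0,5,-51],0,0]]}}

```text
time: 14.42
eef_pos: [0.5201, -0.1719, 0.1401]
eef_rot: [0.753, 0.658, 0.001, 0.001]
force: [1.3, -1.2, -1.8]
gripper_width: 0.116
```

```bash
python3 lid.py .2 .3 .4 .5; python3 - <<'E'
from h import *
p,d,i=snap('side');P=cloud(d,i);q=p.astype(int)
m=(q[...,2]-q[...,0]>45)&(P[...,2]>.12)&(P[...,1]<0)&(P[...,0]>.5)
T=P[m];u=np.array([.9907,-.1355]);x=T[:,:2]@u
g=T[:,2]>.14;f=np.polyfit(x[g],T[g][:,2],1);print('lid slope angle',-np.arctan(f[0]),g.sum())
E
```

```text
theta 0.213 r 0.2547 force [ 1.3 -1.2 -1.8] w 0.11595273393748137
t 14.42 at [ 0.5201 -0.1719  0.1401] yaw 1.436 tilt [-0.001  0.003 -1.   ] | shift [ 0.  -1.1  3.1] turn 0.001
t 14.42 at [ 0.5201 -0.1719  0.1401] yaw 1.436 tilt [-0.001  0.003 -1.   ] | shift [  0.    5.3 -21.6] turn 0.001
t 14.42 at [ 0.5201 -0.1719  0.1401] yaw 1.436 tilt [-0.001  0.003 -1.   ] | shift [ -0.   14.1 -45.5] turn 0.001
t 14.42 at [ 0.5201 -0.1719  0.1401] yaw 1.436 tilt [-0.001  0.003 -1.   ] | shift [ -0.1  25.3 -68.4] turn 0.001
lid slope angle 0.192452901664435 3018
```

{"api": "move_arm", "payload": {"series": [[[0,3.1,-13.1],0,0],[[0,7.5,-27.8],0,0],[[0,12.8,-42.2],0,0],[[0,18.9,-56.2],0,0],[[0,25.8,-69.9],0,0]]}}

```text
time: 14.88
eef_pos: [0.5417, -0.1748, 0.2054]
eef_rot: [0.753, 0.658, -0.003, -0.003]
force: [-1.4, -1.3, -3.2]
gripper_width: 0.111
```

{"api": "move_arm", "payload": {"series": [[[0,7.7,-13.2],0,0],[[0,16.2,-25.9],0,0],[[0,25.5,-38.1],0,0],[[0,35.5,-49.7],0,0],[[0,46.1,-60.7],0,0]]}}

```text
time: 15.3
eef_pos: [0.5852, -0.1808, 0.269]
eef_rot: [0.753, 0.658, -0.005, -0.006]
force: [-13.1, 1.3, 9.5]
gripper_width: 0.12
```

```bash
cat >> lid.py <<'E'
def vis():
    p,d,i=snap('side');P=cloud(d,i);q=p.astype(int)
    m=(q[...,2]-q[...,0]>45)&(P[...,2]>.14)&(P[...,1]<0)&(P[...,0]>.5)&(P[...,0]<.85)
    T=P[m].astype(np.float64);c=np.median(T,0)
    for _ in range(4):
        U=np.linalg.svd(T-c,full_matrices=False)[2][2];r=(T-c)@U;T=T[abs(r)<.008];c=T.mean(0)
    U*=np.sign(U[2]);print('vision lid angle',np.arctan2(np.hypot(*U[:2]),U[2]),len(T))
if __name__=='__main__': vis()
E
python3 lid.py .8 .86 .92 .98
```

```text
theta 0.786 r 0.2582 force [-13.1   1.3   9.5] w 0.12032974903945896
t 15.3 at [ 0.5852 -0.1808  0.269 ] yaw 1.436 tilt [-0.001 -0.016 -1.   ] | shift [ 0.1  5.5 -0.4] turn 0.001
t 15.3 at [ 0.5852 -0.1808  0.269 ] yaw 1.436 tilt [-0.001 -0.016 -1.   ] | shift [  0.1  16.6 -10.9] turn 0.001
t 15.3 at [ 0.5852 -0.1808  0.269 ] yaw 1.436 tilt [-0.001 -0.016 -1.   ] | shift [  0.   28.3 -20.7] turn 0.001
t 15.3 at [ 0.5852 -0.1808  0.269 ] yaw 1.436 tilt [-0.001 -0.016 -1.   ] | shift [  0.   40.6 -29.8] turn 0.001
vision lid angle 0.767649379503514 328
```

Radial force of about 16 N means my arc is about 3 mm too tight. I widen the radius to 258 mm and go on past balance to about 0.96.

{"api": "move_arm", "payload": {"series": [[[0,3.5,-7],0,0],[[0,9.5,-12.5],0,0],[[0,15.5,-17.5],0,0],[[0,21.5,-22.5],0,0],[[0,26,-26],0,0]]}}

```text
time: 15.77
eef_pos: [0.6139, -0.1848, 0.2954]
eef_rot: [0.753, 0.658, -0.003, -0.002]
force: [-8.5, 0.4, 9.5]
gripper_width: 0.116
```

```bash
python3 lid.py .96
```

```text
theta 0.936 r 0.2596 force [-8.5  0.4  9.5] w 0.11628470096582678
t 15.77 at [ 0.6139 -0.1848  0.2954] yaw 1.436 tilt [-0.001 -0.007 -1.   ] | shift [0.1 7.9 0.2] turn 0.001
vision lid angle 0.9326459482555335 442
```

{"api": "move_arm", "payload": {"series": [[[0,4,-3.5],0,0],[[0,8,-7],0,0],[[0,8,-7],0,0],[[0,8,-7],0,0],[[0,8,-7],0,0]]}}

```text
time: 16.23
eef_pos: [0.6225, -0.186, 0.3021]
eef_rot: [0.753, 0.658, -0.002, -0.001]
force: [-5.0, 0.2, 5.8]
gripper_width: 0.112
```

```bash
python3 lid.py .96
python3 - <<'E'
from h import *
p,d,i=snap('side')
cv2.imwrite('pics/y.png',cv2.resize(p[60:230,200:370],(700,600),interpolation=2)[:,:,::-1])
E
```

```text
theta 0.978 r 0.2601 force [-5.   0.2  5.8] w 0.11241095153869092
t 16.23 at [ 0.6225 -0.186   0.3021] yaw 1.436 tilt [-0.001 -0.004 -1.   ] | shift [ 0.2 -0.8  6.9] turn 0.001
vision lid angle 0.9653925045368903 434
```

View pics/y.png

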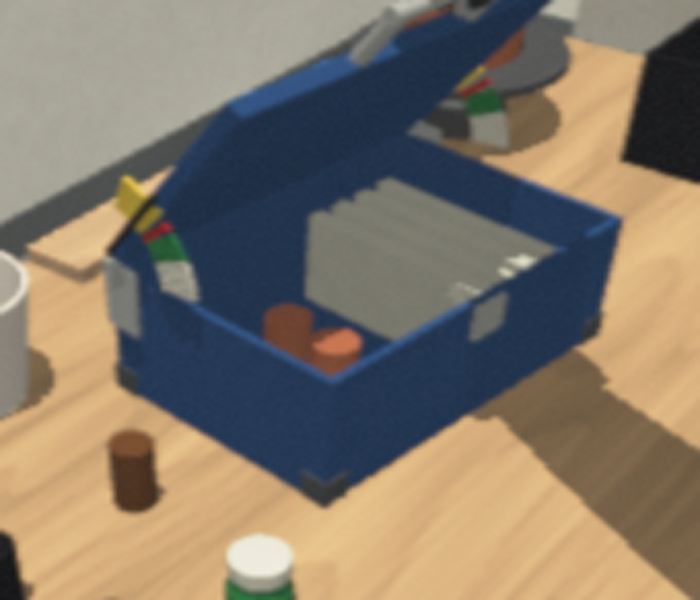

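The pointer crosses the yellow patch at (140,215), and both measurements give about 0.97. Now back down to green.

{"api": "move_arm", "payload": {"series": [[[0,-10,7.3],0,0],[[0,-20,15.5],0,0],[[0,-29.7,24.3],0,0],[[0,-38.8,33.5],0,0],[[0,-47.5,43],0,0]]}}

```text
time: 16.75
eef_pos: [0.5765, -0.1797, 0.2592]
eef_rot: [0.753, 0.658, 0.0, 0.001]
force: [-4.3, 0.3, 5.6]
gripper_width: 0.114
```

{"api": "move_arm", "payload": {"series": [[[0,-6.5,8],0,0],[[0,-12.5,16.3],0,0],[[0,-18.6,24.8],0,0],[[0,-22.7,31.4],0,0],[[0,-22.7,31.4],0,0]]}}

```text
time: 17.17
eef_pos: [0.5518, -0.1762, 0.2243]
eef_rot: [0.753, 0.658, -0.002, -0.002]
force: [-5.9, -0.8, 5.1]
gripper_width: 0.113
```

{"api": "move_arm", "payload": {"series": [[[0,0,0],0,0],[[0,0,0],0,0],[[0,0,0],0,0],[[0,0,0],0,0]]}}

```text
time: 17.5
eef_pos: [0.5529, -0.1764, 0.2261]
eef_rot: [0.753, 0.658, -0.001, -0.001]
force: [-6.0, -0.1, 4.9]
gripper_width: 0.11
```

```bash
python3 lid.py .57
python3 - <<'E'
from h import *
p,d,i=snap('side');print(np.abs(read_state()['qvel']).max())
cv2.imwrite('pics/g.png',cv2.resize(p[60:370,80:370],(640,600),interpolation=2)[:,:,::-1])
Q=cloud(d,i).reshape(-1,3)
for n,a,b in (('plong',(.5094,.2794),.095),('pshort',(.4964,.3452),.065),('samL',(.600,.2973),.097),('samS',(.5863,.3632),.067)):
    m=(np.hypot(*(Q[:,:2]-a).T)<.03)&(abs(Q[:,2]-b)<.008);T=Q[m];print(n,len(T),np.round((T.min(0)+T.max(0))/2,4))
E
```

```text
theta 0.575 r 0.2569 force [-6.  -0.1  4.9] w 0.11034081183468605
t 17.5 at [ 0.5529 -0.1764  0.2261] yaw 1.436 tilt [-0.    -0.004 -1.   ] | shift [0.1 1.  2.2] turn 0.001
vision lid angle 0.5361965031743666 1212
0.0017636905920055336
plong 206 [0.5081 0.2827 0.0925]
pshort 229 [0.4999 0.3455 0.0629]
samL 171 [0.5993 0.2974 0.0937]
samS 196 [0.5859 0.3628 0.0637]
```

View pics/g.png

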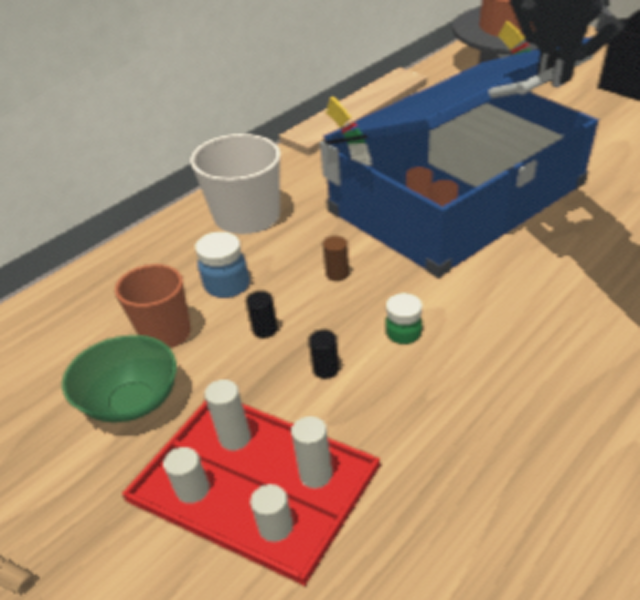

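Four props stand in matching rows, and the pointer crosses the green patch near (352,138). The lid is still at 0.54 to 0.575. Handing in.

```bash
python3 -c "
from workcell import *
print(close_job())"
```

```text
the job is handed in; nothing more can be done
None
```

The job is done and handed in at about 17.7 s on the robot's clock. Both loose props stand in the tray, and the gripper is still holding the lid in the green sector.

- **Props:** the long prop stands at (0.508, 0.283) and the short one at (0.499, 0.346), each in the row with its own length. The two props already in the tray are within about 1 mm of where they were. In the last picture the jars, bowl and beaker are standing; I checked their positions by eye only.
- **Lid:** I lifted it past balance to about 0.97 rad in the yellow sector, with the pointer seen on yellow, and kept hold of it throughout. I then brought it back to the green sector. At the last check it was still (joint speeds under 0.002 rad/s).

Three things failed or disagreed on the way:

- **First grip on the bar missed:** the gripper shut on top of the bar without catching it. The fingertips turned out to sit about 23 mm behind the reported tool point, so I went that much deeper and the second grip held.
- **Lift path slightly too tight:** my arc was about 3 mm too tight. That put up to about 16 N on the tool until I widened it. About 8 N remained at the end.
- **Final lid angle:** the arm's position gives 0.575 rad and the camera 0.536 rad. Both are inside the green range of 0.45 to 0.68.

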